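# Roll a gudgeon pin under the lever probe and record it

### The arm

A 6-joint arm with a two-finger parallel gripper is mounted at the origin on a cart in front of the work surface, level with it; the furniture and walls round the work are solid. World frame = base frame: x ahead of the robot, y to its left, z up, the work surface at z = 0. Lengths are in mm, angles in rad, forces in N, time in s.
With the tool pointing down it reaches from about 350 to 975 mm from the base axis. Payload 7.1 kg.
Tool frame: the origin (TCP) lies at the very end of the fingers, on their centre line; the grasp point (between the pads) lies 19 mm behind it; z points along the fingers, y is the line along which they close (so a half turn about z gives the same grasp; the last joint's range is limited). The gripper opens to 88 mm and grips with 3 to 60 N. Pads are 20 mm wide; open, the fingers measure 115 mm over their backs; the gripper's body (75 mm by 178 mm) begins 61 mm behind the grasp point.
Start: joints at [-1.172, 0.423, 1.63, -0, 1.089, -0.019], TCP at [253.609, -571.215, 222.675] pointing down, gripper open.
Joint ranges: [-3, 3], [-0.9, 2.11], [0.09, 2.58], [-1.31, 4.45], [0.11, 2.69], [-2.54, 2.54]. Speed limits (rad/s): [2.39, 2.39, 3.01, 3.14, 3.14, 3.14].

### API

Orientations are given as a rotation vector (axis times angle).
In Python, from workcell import sensors, imaging, close_job gives the robot as it stands. The module is installed in compiled form; this text tells all that it offers.
- The arm moves only by the tool servo_tool, never from a script. Its argument "steps" is a list of rows, each a list of 3 entries, a list of its own where there are three numbers: the shift along the world's x, y, z in m, then the turn, a rotation vector about the world's x, y, z in degrees, then the opening, from -1 (shut) to 1 (fully open). A call has exactly 8 rows; each row shifts and turns the commanded pose from where the row before left it; what a row does not reach is not made up. A row lasts 1/12 s, in which the tool goes at most 41.7 mm and 7.16 degrees, less where a joint would pass 70% of its speed; a pose out of reach is approached as far as the arm can. A call is refused whole if a number of a shift passes 0.0417 or a number of a turn 7.16, either way. A call with a gripper value outside its range is refused whole. The fingers move at their own pace and stop on an object; the grip force is fixed at half the most. Time passes only in rows, so rows that do not move let the fingers close, or fill a call up. It gives the time, the measured TCP pose, the force, the opening and the grip force at its end, in the units of the state.
- sensors.get_obs(): the state, without advancing time (a new reading comes with each control period).
- imaging.get_image(name): name is "scene" or "side" or "wrist"; returns a dict with "color" (480x640x3 uint8, blue, green, red), "range_z" (480x640 float32, mm along the optical axis (not along the pixel's ray), 0 where there is no reading), "vertical_fov" (degrees; the focal length in pixels is half the picture's height over the tangent of half this angle, whatever the lens; pixels are square), "cx", "cy" (the principal point, pixels), "rvec" (rotation vector, rad) and "tvec" (3), from world to camera coordinates, as OpenCV has them; the wrist camera has in their place "tool_from_camera" (4x4, takes a point from camera to tool coordinates, whose origin is the TCP and whose axes are the flange's). Camera axes: x right, y down, z forward; pixel columns grow to the right and rows downward; lengths in mm; the calibration is good to about 2 mm. The wrist camera is an equidistant fisheye: a pixel r from the principal point sees the ray r / f radians off the axis. A picture is of the moment at which its call begins: read the wrist's pose just before it.
- close_job(): hands the job in; it is judged then, once.
The state is a dict: "t": time; "qpos": joint angles; "qvel": joint speeds; "joint_torque": joint torques, N m; "ee_pos": TCP position; "orientation": TCP orientation; "ft_force": force on the tool from outside, world axes, zero at the start; "moment": the same for the moment, N m; "width": finger opening in mm; "grasp_force": force on a finger pad.
Only numpy, scipy, OpenCV 4.12 (cv2) and the standard library are available. Lean on these libraries where they do the work, as an engineer would, in place of code of your own. Each camera call takes 0.05 s, during which the arm holds its last target. There are 200 camera calls.

### The job

Measure the blue-banded gudgeon pin: push its top sideways with a fingertip so that it rolls, not slides, across the steel plate and lies at rest along the red scribed line, centred on it and parallel to it, with the probe's red-tipped stylus riding on its crown. Then press the green record button on the grey readout right down and let it come up again. Do not lift the pin off the plate, keep the robot off the probe, and leave the yellow-banded pin and everything else lying about where they are.

Things in the scene. Friction and masses are not known exactly. Their poses are not given: they have to be found in the camera images.
- plate: steel inspection plate, fixed, 200 (its x) x 370 (its y) x 22 mm high; origin under its centre, on the worktop; its flat top is 22 mm above the worktop. Its y axis is the direction in which the pins roll, to either side.
- line (a point): point on the plate's top (z 22 mm above the worktop) in the middle of the pin's place on the red scribed line; axes as the plate's. The line is 2.4 mm wide, runs along the plate's x and is 150 mm long, from 67 mm before this point (-x) to 83 mm beyond it, so it shows at both ends of a 100 mm pin that lies on it.
- blue_pin: steel cylinder to measure, 44 mm diameter, 100 long, 0.55 kg, blue band round each end; origin mid-axis (44 mm above the worktop), own x along the cylinder, own z up at the start. Starts 85 to 140 mm from the line on either side, nearly parallel to it. Oiled (friction 0.25): a finger pushing its side 22 to 38 mm above the plate rolls it along; it coasts some 4 mm from 50 mm/s.
- yellow_pin: a second pin of the same size with a yellow band round each end, not to be moved; it lies on the other side of the line. Origin and x axis as for the blue one.
- probe: electronic lever probe fixed on the plate, far (+x) side of the pin's place: blue magnetic base, short post, bright level barrel. Origin on the plate's top over the plate's centre; from there it fills, in the plate's axes, x +50 to +104 mm, y -35 to +26 mm, up to 70 mm high; only the thin stylus reaches out, to x +5 mm. The robot must not touch it.
- stylus (a joint): angle of the stylus, rad: 0 hanging free, about 0.08 when it rides on the crown of a pin that lies on the line. It swings up easily (0.3 N) when a pin rolls beneath it from either side.
- stylus_tip (a point): lowest point of the stylus' red ball (6 mm), above the line, 38 mm from line along the plate's +x; it hangs 40.5 mm above the plate's top, 3.5 mm lower than a pin's crown.
- readout: grey readout box with a dark screen, fixed, 96 (x) x 66 (y) x 34 mm high, to the robot's right; origin under its centre; the button stands on its top 26 mm from the centre towards -x.
- record_top (a point): centre of the top of the green record button (24 mm across, in a black round housing of 40 mm whose rim is 9 mm below the button's top), 55 mm above the worktop; moves down with the button.
- record (a joint): travel of the record button, m: 0 up, 0.005 fully down; a spring of about 4 N at the bottom brings it back up.
- rocker_1: bronze-coloured roller rocker arm, 34x66x34, bystander (mm; origin under its centre)
- rocker_2: second rocker arm of the same kind, bystander (mm; origin under its centre)
- ratchet: chrome ratchet handle lying flat, 30x194x16, long axis its y, bystander (mm; origin under its centre)
- paint_marker: grey and black paint marker lying flat, 15x132x15, long axis its y, bystander (mm; origin under its centre)
- tape_roll: roll of black tape lying flat, 68 across, 19 high, bystander (mm; origin under its centre)
- spark_plug: spark plug lying flat, 18x78x18, long axis its y, bystander (mm; origin under its centre)
- feeler_gauge: folded feeler gauge set lying flat, 22x95x14, long axis its y, bystander (mm; origin under its centre)

How it is judged:
By the outcome, as a careful person would: the job done as asked, in the order asked, and still so for the second after the job is handed in, with the robot touching nothing.
It also fails if it takes over 51 s, if anything falls off the work surface, if the arm or the gripper's body presses on something with over 40 N, if the wrist force passes 120 N, or if a joint passes its speed limit or range.

## Working session

There is one attempt and no reset: what is moved stays moved. The work goes in short steps, Python scripts to look and compute and a tool call to move; the robot and the scene stay as the last step left them, time stands still between calls to the robot, and variables do not carry over. Pictures are saved under pics/ and viewed, at most 10 in all, crops included, and the job is handed in when it is done.

Besides the shell and the picture viewer there is one more tool, called after "Request:" as name(argument=value, ...) on one line, values as JSON. servo_tool: Moves the arm, as the interface text tells. Its arguments: {"type":"object","properties":{"steps":{"type":"array"}},"required":["steps"]}

```bash
mkdir -p pics; cat > h.py <<'E'
import numpy as np, cv2
from workcell import sensors, imaging
def cam(name):
    return imaging.get_image(name)
def f_of(im): return 240/np.tan(np.radians(im["vertical_fov"])/2)
def world(im,uv,z=None):
    """pixels Nx2 -> world; by plane z if given, else by range"""
    uv=np.atleast_2d(np.asarray(uv,float)); f=f_of(im)
    R=cv2.Rodrigues(np.asarray(im["rvec"],float))[0]; t=np.asarray(im["tvec"],float).ravel()
    d=np.c_[(uv[:,0]-im["cx"])/f,(uv[:,1]-im["cy"])/f,np.ones(len(uv))]
    if z is None:
        r=im["range_z"][uv[:,1].round().astype(int),uv[:,0].round().astype(int)]
        return (d*r[:,None]-t)@R
    c=-t@R; w=d@R
    return c+w*((z-c[2])/w[:,2])[:,None]
def proj(im,P):
    f=f_of(im);K=np.array([[f,0,im["cx"]],[0,f,im["cy"]],[0,0,1.]])
    return cv2.projectPoints(np.atleast_2d(np.asarray(P,float)),np.asarray(im["rvec"],float),np.asarray(im["tvec"],float),K,None)[0][:,0]
E
python3 - <<'E'
from h import *
import pickle
for n in("scene","side"):
    im=cam(n);cv2.imwrite(f"pics/{n}0.png",im["color"]);pickle.dump(im,open(n+"0.pkl","wb"))
    R=cv2.Rodrigues(np.asarray(im["rvec"],float))[0];print(n,-R.T@np.ravel(im["tvec"]),im["vertical_fov"],im["cx"],im["cy"])
o=sensors.get_obs();print(o["ee_pos"],o["orientation"],o["t"],o["width"])
E
```

```text
scene [ 231.82702872 -327.30735688 1035.31429848] 48.994540539376295 312.0372185403308 241.06141728648439
side [  72.37842421 -872.60994988  641.21675836] 52.957711220907534 319.43464314058946 245.41551910928217
[ 253.41994646 -570.79629914  221.98948374] [-3.07202223e+00 -6.51193159e-01  4.28753738e-04] 0.1 87.93106971222399
```

View pics/scene0.png

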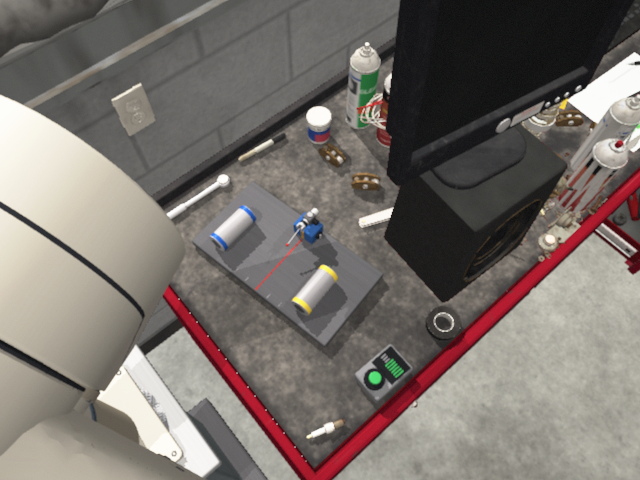

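View pics/side0.png

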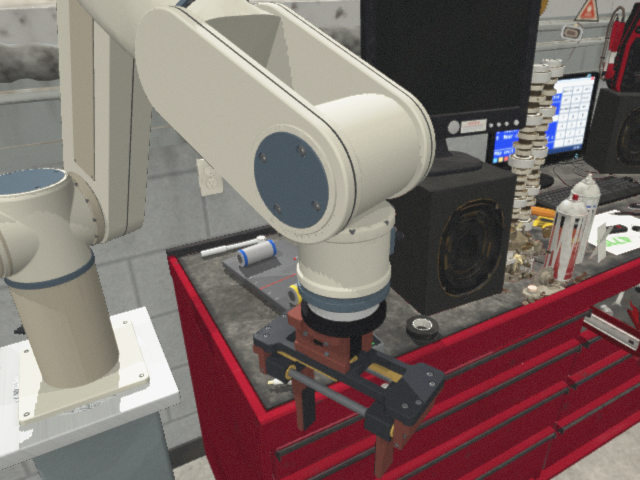

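The scene picture shows the blue pin at (233,228), the yellow pin at (315,290), the red line from (257,288) to (298,240), the probe at (310,228) and the green button at (375,378). In the side picture the arm hides most of the work.

```bash
cat > m.py <<'E'
from h import *
import pickle
im=pickle.load(open("scene0.pkl","rb"))
v,u=np.mgrid[0:480,0:640]; uv=np.c_[u.ravel(),v.ravel()]
P=world(im,uv).reshape(480,640,3); hsv=cv2.cvtColor(im["color"],cv2.COLOR_BGR2HSV)
H,S,V=hsv[...,0],hsv[...,1].astype(int),hsv[...,2]
roi=(u>180)&(u<390)&(v>175)&(v<350)
# plate
m=roi&(P[...,2]>17)&(P[...,2]<27)
m=cv2.morphologyEx(m.astype(np.uint8),cv2.MORPH_OPEN,np.ones((3,3)))
n,l,st,_=cv2.connectedComponentsWithStats(m);k=1+np.argmax(st[1:,4]);m=l==k
print("plate z",np.median(P[m][:,2]),"rect",cv2.minAreaRect(world(im,np.c_[u[m],v[m]],22)[:,:2].astype(np.float32)))
# red line
r=roi&((H<8)|(H>172))&(S>120)&(V>80)
w=world(im,np.c_[u[r],v[r]],22)[:,:2]
q=(u[r]>250)&(u[r]<303)&(v[r]>235)&(v[r]<295);w=w[q]
vx,vy,x0,y0=cv2.fitLine(w.astype(np.float32),cv2.DIST_HUBER,0,.01,.01).ravel()
d=np.array([vx,vy]);s=(w-[x0,y0])@d
print("line dir",d,np.degrees(np.arctan2(vy,vx)),"ends",[x0,y0]+d*s.min(),[x0,y0]+d*s.max(),len(w),np.ptp(s))
for nm,h0,h1,box in(("blue",105,125,(200,265,195,260)),("yellow",18,35,(285,345,255,320))):
    b=(u>box[0])&(u<box[1])&(v>box[2])&(v<box[3])
    k=b&(P[...,2]>50)&(P[...,2]<75); 
    pts=P[k]; print(nm,"zmax",np.percentile(pts[:,2],98),cv2.minAreaRect(pts[:,:2].astype(np.float32)))
    c=b&(H>h0)&(H<h1)&(S>110)&(P[...,2]>45)
    n,l,st,cen=cv2.connectedComponentsWithStats(c.astype(np.uint8))
    for i in range(1,n):
        if st[i,4]>15:
            p=P[l==i];print("  band",cen[i],st[i,4],p.mean(0))
g=(u>355)&(u<390)&(v>360)&(v<395)&(H>45)&(H<80)&(S>120)
n,l,st,cen=cv2.connectedComponentsWithStats(g.astype(np.uint8));i=1+np.argmax(st[1:,4])
print("button",cen[i],st[i],world(im,cen[i],55),np.median(P[l==i],0))
E
python3 m.py
```

```text
plate z 21.765089746359234 rect ((493.1607360839844, 73.92737579345703), (200.33541870117188, 369.5089111328125), 10.515238761901855)
line dir [0.9829522  0.18386146] 10.59476 ends [399.58616036  59.17251134] [544.11063152  86.20585182] 106 147.0310300607165
blue zmax 68.21572185850137 ((445.193115234375, 190.87721252441406), (101.05380249023438, 42.58751678466797), 9.154465675354004)
  band [248.66153846 212.32307692] 65 [490.1165101  192.69034399  60.78285667]
  band [219.65277778 240.125     ] 72 [401.47125104 171.69070168  74.33765295]
yellow zmax 68.03294438036997 ((485.91741943359375, -30.124526977539062), (101.56500244140625, 43.61017990112305), 11.440878868103027)
  band [329.625      271.78409091] 88 [529.92277222 -23.75508976  61.27540138]
  band [302.94680851 304.32978723] 94 [444.56574972 -41.89857482  61.39668447]
button [374.58823529 377.59477124] [368 371  14  14 153] [[ 454.53707934 -235.25873788   55.        ]] [ 454.78475485 -235.19415232   54.34056008]
```

```bash
cat >> m.py <<'E'
print("----")
big=P.copy()
for (a,b) in((130,110),(200,90),(60,200),(300,60),(500,160),(400,190),(410,240),(395,175),(220,180),(195,205),(262,148),(170,215)):
    print((a,b),P[b,a].round())
E
python3 m.py | sed -n '/----/,$p'
python3 - <<'E'
from h import *
o=sensors.get_obs();R=cv2.Rodrigues(np.array(o["orientation"]))[0];print(R.round(3),o["qpos"])
E
```

```text
----
(130, 110) [419. 482. 185.]
(200, 90) [587. 492. 118.]
(60, 200) [ 226. -193.  874.]
(300, 60) [883. 493.  20.]
(500, 160) [ 805. -133.  308.]
(400, 190) [690. -32. 214.]
(410, 240) [686. -88.  98.]
(395, 175) [601. -74. 394.]
(220, 180) [504. 327.  18.]
(195, 205) [425. 321.  -0.]
(262, 148) [635. 339.  13.]
(170, 215) [365. 326.  14.]
[[ 0.914  0.406 -0.001]
 [ 0.406 -0.914  0.001]
 [ 0.    -0.001 -1.   ]] [-1.17200845e+00  4.23776761e-01  1.63056836e+00 -2.35001771e-05
  1.08858581e+00 -1.89680364e-02]
```

Request:
servo_tool(steps=[[[0.0075,0.0342,-0.002],[0,0,3.19],0.14],[[0.0075,0.0342,-0.002],[0,0,3.19],0.14],[[0.0075,0.0342,-0.002],[0,0,3.19],0.14],[[0.0075,0.0342,-0.002],[0,0,3.19],0.14],[[0.0075,0.0342,-0.002],[0,0,3.19],0.14],[[0.0075,0.0342,-0.002],[0,0,3.19],0.14],[[0.0075,0.0342,-0.002],[0,0,3.19],0.14],[[0.0075,0.0342,-0.002],[0,0,3.19],0.14]])

```text
t: 0.77
ee_pos: [313.4, -295.9, 206.4]
orientation: [-2.852, -1.317, 0.0]
ft_force: [0.8, -0.4, -0.1]
width: 50.2
grasp_force: 0.0
```

Request:
servo_tool(steps=[[[0.0075,0.0342,-0.002],[0,0,3.19],0.14],[[0.0075,0.0342,-0.002],[0,0,3.19],0.14],[[0.0075,0.0342,-0.002],[0,0,3.19],0.14],[[0.0075,0.0342,-0.002],[0,0,3.19],0.14],[[0.0075,0.0342,-0.002],[0,0,3.19],0.14],[[0.0075,0.0342,-0.002],[0,0,3.19],0.14],[[0.0075,0.0342,-0.002],[0,0,3.19],0.14],[[0.0075,0.0342,-0.002],[0,0,3.19],0.14]])

```text
t: 1.43
ee_pos: [373.4, -22.3, 190.6]
orientation: [2.49, 1.915, 0.0]
ft_force: [0.0, -1.0, 0.4]
width: 50.3
grasp_force: 0.0
```

Request:
servo_tool(steps=[[[0.0075,0.0342,-0.002],[0,0,3.19],0.14],[[0.0075,0.0342,-0.002],[0,0,3.19],0.14],[[0.0075,0.0342,-0.002],[0,0,3.19],0.14],[[0.0075,0.0342,-0.002],[0,0,3.19],0.14],[[0.0075,0.0342,-0.002],[0,0,3.19],0.14],[[0.0075,0.0342,-0.002],[0,0,3.19],0.14],[[0.0075,0.0342,-0.002],[0,0,3.19],0.14],[[0.0075,0.0342,-0.002],[0,0,3.19],0.14]])

```text
t: 2.1
ee_pos: [433.4, 251.4, 174.4]
orientation: [-2.005, -2.419, 0.001]
ft_force: [1.0, 0.0, 0.4]
width: 50.4
grasp_force: 0.0
```

```bash
cat >> h.py <<'E'
def wworld(im,o,uv,z=None):
    """wrist fisheye pixels -> world, by plane z or range"""
    uv=np.atleast_2d(np.asarray(uv,float)); f=f_of(im); T=np.asarray(im["tool_from_camera"],float)
    dx=uv[:,0]-im["cx"];dy=uv[:,1]-im["cy"];r=np.hypot(dx,dy)+1e-9;th=r/f
    d=np.c_[np.sin(th)*dx/r,np.sin(th)*dy/r,np.cos(th)]
    R=cv2.Rodrigues(np.array(o["orientation"]))[0];A=R@T[:3,:3];c=R@T[:3,3]+np.array(o["ee_pos"])
    w=d@A.T
    if z is None:
        rz=im["range_z"][uv[:,1].astype(int),uv[:,0].astype(int)];return c+w*(rz/d[:,2])[:,None]
    return c+w*((z-c[2])/w[:,2])[:,None]
E
python3 - <<'E'
from h import *
import pickle
o=sensors.get_obs();im=cam("wrist");pickle.dump((im,o),open("w1.pkl","wb"));cv2.imwrite("pics/w1.png",im["color"])
R=cv2.Rodrigues(np.array(o["orientation"]))[0];print("tool y ang",np.degrees(np.arctan2(R[1,1],R[0,1])),R[:,2])
print(im["vertical_fov"],np.asarray(im["tool_from_camera"]).round(2))
im=cam("scene");pickle.dump(im,open("s1.pkl","wb"));cv2.imwrite("pics/s1.png",im["color"])
E
```

```text
tool y ang 10.684397320710373 [-3.97049905e-04 -2.71439108e-04 -9.99999884e-01]
65.70646984690485 [[   0.     -0.96   -0.28   76.52]
 [   1.      0.      0.     -0.21]
 [  -0.     -0.28    0.96 -162.34]
 [   0.      0.      0.      1.  ]]
```

View pics/w1.png

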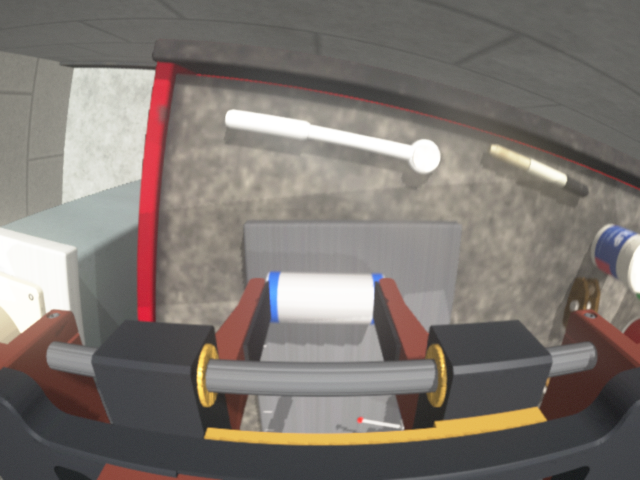

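View pics/s1.png

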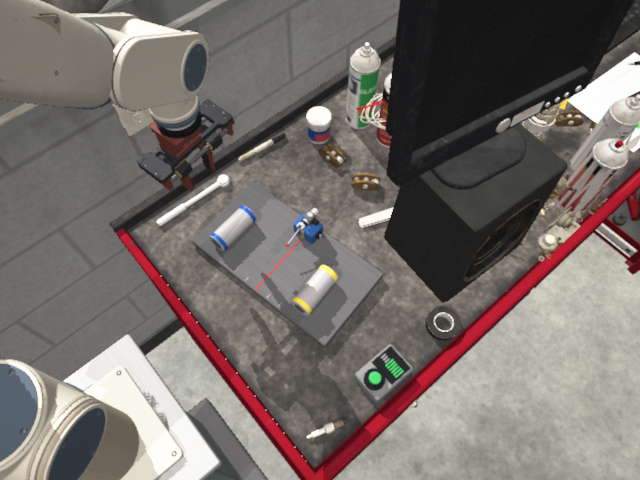

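The wrist picture shows the blue pin at (322,298), between and ahead of the fingertips. The scene picture shows the arm clear of the plate, with the pin, line and button all visible. I'll fit the pin from the depth.

```bash
cat > pin.py <<'E'
from h import *
import pickle
from scipy.optimize import least_squares
L=np.array([464.,71.2]);A=np.radians(10.55);ex=np.array([np.cos(A),np.sin(A)]);ey=np.array([-ex[1],ex[0]])
def pl(P): P=np.asarray(P)[...,:2]-L; return np.stack([P@ex,P@ey],-1)
def fit(P,guess,hl=60):
    """P world pts; guess plate(x,y) of pin; gives x,y,angle(deg) in line frame"""
    q=pl(P);k=(abs(q[:,0]-guess[0])<hl)&(abs(q[:,1]-guess[1])<30)&(P[:,2]>48)&(P[:,2]<72)
    q=q[k];z=P[k,2]
    def res(p):
        n=np.array([-np.sin(p[1]),np.cos(p[1])]);return np.hypot((q-[0,p[0]])@n,z-44-p[2])-22
    s=least_squares(res,[guess[1],0,0],loss="soft_l1");y0,a,dz=s.x
    t=q@[np.cos(a),np.sin(a)]-y0*np.sin(a)
    lo,hi=np.percentile(t,[.5,99.5]);m=(lo+hi)/2
    return dict(x=m*np.cos(a),y=y0+m*np.sin(a),ang=np.degrees(a),dz=dz,len=hi-lo,n=k.sum(),rms=np.std(res(s.x)))
v,u=np.mgrid[0:480,0:640];UV=np.c_[u.ravel(),v.ravel()]
def scene(): 
    im=cam("scene");return im
def pts(im): return world(im,UV)
E
python3 - <<'E'
from pin import *
np.set_printoptions(suppress=True,precision=2)
for n in("scene0.pkl","s1.pkl"):
    im=pickle.load(open(n,"rb"));print(fit(pts(im),(3.5,121)))
    print("y",fit(pts(im),(3,-104)))
im,o=pickle.load(open("w1.pkl","rb"));P=wworld(im,o,UV);print("wrist",fit(P,(3.5,121),54))
im=pickle.load(open("s1.pkl","rb"));hsv=cv2.cvtColor(im["color"],cv2.COLOR_BGR2HSV)
# red tip in wrist & scene
for nm,i in(("scene",im),):
    P=world(i,UV).reshape(480,640,3);q=pl(P)
    m=(abs(q[...,0]-38)<25)&(abs(q[...,1])<25)&(P[...,2]>55)
    print("probe pts",[(a.round(1),z.round(1)) for a,z in zip(q[m],P[m][:,2])][:25])
im2,o=pickle.load(open("w1.pkl","rb"));h=cv2.cvtColor(im2["color"],cv2.COLOR_BGR2HSV)
m=((h[...,0]<8)|(h[...,0]>172))&(h[...,1]>150)&(v>400)&(v<430)&(u>340)&(u<380)
print("tip",u[m].mean(),v[m].mean(),pl(wworld(im2,o,[[u[m].mean(),v[m].mean()]],65)))
# line lateral residuals
H,S,V=hsv[...,0],hsv[...,1],hsv[...,2]
m=((H<8)|(H>172))&(S>100)&(u>250)&(u<303)&(v>235)&(v<295)
q=pl(world(im,np.c_[u[m],v[m]],22));print("line",q[:,0].min(),q[:,0].max(),q[:,1].mean(),np.degrees(np.polyfit(q[:,0],q[:,1],1)[0]))
E
```

```text
{'x': np.float64(3.1271945723485377), 'y': np.float64(122.48865204120051), 'ang': np.float64(-1.3888143337220933), 'dz': np.float64(-0.30298511817453266), 'len': np.float64(99.23797406869588), 'n': np.int64(875), 'rms': np.float64(2.1733536806521245)}
y {'x': np.float64(2.7155710920419347), 'y': np.float64(-102.24582202173232), 'ang': np.float64(1.455575427512048), 'dz': np.float64(-0.4756688142600862), 'len': np.float64(99.61942664059451), 'n': np.int64(1030), 'rms': np.float64(2.128704631606428)}
{'x': np.float64(3.525439073578495), 'y': np.float64(122.32256823499266), 'ang': np.float64(-1.3776060421088736), 'dz': np.float64(-0.38230277831438625), 'len': np.float64(99.54074881949151), 'n': np.int64(868), 'rms': np.float64(2.1638112199037876)}
y {'x': np.float64(2.811531887184483), 'y': np.float64(-102.23765845558394), 'ang': np.float64(1.4477303704243125), 'dz': np.float64(-0.6654523235215554), 'len': np.float64(99.41128927407217), 'n': np.int64(1025), 'rms': np.float64(2.201467460463616)}
wrist {'x': np.float64(2.7113325073143657), 'y': np.float64(120.97856251195587), 'ang': np.fl
[... 541 characters left out ...]
), (array([51.8, -0.4]), np.float64(66.3)), (array([47.8, -1.3]), np.float64(68.9)), (array([49.2, -2.8]), np.float64(68.7)), (array([45.3, -0.6]), np.float64(67.3)), (array([45.2, -3.6]), np.float64(71.3)), (array([42.3, -0.5]), np.float64(67.3)), (array([42.2, -3.4]), np.float64(71.1)), (array([38.3, -1.3]), np.float64(70.0)), (array([39.6, -2.9]), np.float64(70.0)), (array([35.9, -0.5]), np.float64(68.0)), (array([37.3, -2. ]), np.float64(67.9)), (array([39.5, -2.7]), np.float64(65.3)), (array([36.1, -2.9]), np.float64(66.1)), (array([38. , -3.9]), np.float64(64.5))]
tip 359.5 419.2857142857143 [[40.48 -2.65]]
line -65.52743391012046 83.37601994047719 1.1399176694537791 1.3543717645437023
```

Request:
servo_tool(steps=[[[0.00055,-0.0018,-0.0153],[0,0,-0.18],0.14],[[0.00055,-0.0018,-0.0153],[0,0,-0.18],0.14],[[0.00055,-0.0018,-0.0153],[0,0,-0.18],0.14],[[0.00055,-0.0018,-0.0153],[0,0,-0.18],0.14],[[0.00055,-0.0018,-0.0153],[0,0,-0.18],0.14],[[0.00055,-0.0018,-0.0153],[0,0,-0.18],0.14],[[0.00055,-0.0018,-0.0153],[0,0,-0.18],0.14],[[0.00055,-0.0018,-0.0153],[0,0,-0.18],0.14]])

```text
t: 2.87
ee_pos: [437.6, 234.3, 51.5]
orientation: [-2.04, -2.389, 0.001]
ft_force: [-0.0, 0.3, -0.3]
width: 50.2
grasp_force: 0.0
```

```bash
cat > st.py <<'E'
from pin import *
import sys
def st(g):
    o=sensors.get_obs();R=cv2.Rodrigues(np.array(o["orientation"]))[0]
    t=pl(o["ee_pos"]);print("tcp plate",t.round(1),"z",round(o["ee_pos"][2],1),"yaw rel",round(np.degrees(np.arctan2(R[1,1],R[0,1]))-10.55,2),"F",np.round(o["ft_force"],1),"t",round(o["t"],2))
    im=cam("scene");r=fit(pts(im),g);print({k:round(float(x),2) for k,x in r.items()});return im
if __name__=="__main__": st((float(sys.argv[1]),float(sys.argv[2])))
E
python3 st.py 3 122
```

```text
tcp plate [  3.9 165.2] z 51.5 yaw rel -1.55 F [-0.   0.3 -0.3] t 2.87
{'x': 3.34, 'y': 122.41, 'ang': -1.24, 'dz': -0.29, 'len': 99.52, 'n': 880.0, 'rms': 2.24}
```

Request:
servo_tool(steps=[[[0.0003,-0.002,0],[0,0,0.1],0.14],[[0.0003,-0.002,0],[0,0,0.1],0.14],[[0.0004,-0.0025,0],[0,0,0],0.14],[[0.0004,-0.0025,0],[0,0,0],0.14],[[0.0004,-0.0025,0],[0,0,0],0.14],[[0.0004,-0.0025,0],[0,0,0],0.14],[[0.0004,-0.0025,0],[0,0,0],0.14],[[0.0004,-0.0025,0],[0,0,0],0.14]])

```text
t: 3.58
ee_pos: [441.2, 216.0, 52.5]
orientation: [2.035, 2.393, 0.001]
ft_force: [-0.2, -0.0, 1.3]
width: 50.3
grasp_force: 0.3
```

```bash
python3 st.py 3 115
```

```text
tcp plate [  4.1 146.5] z 52.5 yaw rel -1.29 F [-0.2 -0.   1.3] t 3.58
{'x': 3.55, 'y': 116.47, 'ang': -0.95, 'dz': -0.2, 'len': 100.26, 'n': 931.0, 'rms': 2.92}
```

Request:
servo_tool(steps=[[[0.0005,-0.003,0],[0,0,0],0.14],[[0.0005,-0.0035,0],[0,0,0],0.14],[[0.0006,-0.0039,0],[0,0,0],0.14],[[0.0006,-0.0039,0],[0,0,0],0.14],[[0.0006,-0.0039,0],[0,0,0],0.14],[[0.0006,-0.0039,0],[0,0,0],0.14],[[0.0006,-0.0039,0],[0,0,0],0.14],[[0.0006,-0.0039,0],[0,0,0],0.14]])

```text
t: 4.3
ee_pos: [445.7, 185.8, 52.2]
orientation: [-2.035, -2.393, 0.0]
ft_force: [-0.1, 0.6, 0.2]
width: 50.3
grasp_force: 0.2
```

```bash
python3 st.py 3 88
```

```text
tcp plate [  2.9 116.1] z 52.2 yaw rel -1.3 F [-0.1  0.6  0.2] t 4.3
{'x': 2.56, 'y': 85.7, 'ang': -1.51, 'dz': -0.26, 'len': 99.41, 'n': 955.0, 'rms': 3.12}
```

Request:
servo_tool(steps=[[[0.0006,-0.0039,0],[0,0,0],0.14],[[0.0006,-0.0039,0],[0,0,0],0.14],[[0.0006,-0.0039,0],[0,0,0],0.14],[[0.0006,-0.0039,0],[0,0,0],0.14],[[0.0006,-0.0039,0],[0,0,0],0.14],[[0.0006,-0.0039,0],[0,0,0],0.14],[[0.0006,-0.0039,0],[0,0,0],0.14],[[0.0006,-0.0039,0],[0,0,0],0.14]])

```text
t: 5.02
ee_pos: [450.5, 154.7, 52.3]
orientation: [2.035, 2.393, 0.0]
ft_force: [0.4, -0.2, 0.6]
width: 49.7
grasp_force: 0.1
```

```bash
python3 st.py 2 54
```

```text
tcp plate [ 2.  84.6] z 52.3 yaw rel -1.29 F [ 0.4 -0.2  0.6] t 5.02
{'x': 2.15, 'y': 54.11, 'ang': -0.92, 'dz': -0.08, 'len': 99.51, 'n': 972.0, 'rms': 2.83}
```

Request:
servo_tool(steps=[[[0.0006,-0.0039,0],[0,0,0],0.14],[[0.0006,-0.0039,0],[0,0,0],0.14],[[0.0006,-0.0039,0],[0,0,0],0.14],[[0.0006,-0.0039,0],[0,0,0],0.14],[[0.0006,-0.0039,0],[0,0,0],0.14],[[0.0006,-0.0036,0],[0,0,0],0.14],[[0.0006,-0.0032,0],[0,0,0],0.14],[[0.0005,-0.003,0],[0,0,0],0.14]])

```text
t: 5.73
ee_pos: [455.2, 125.4, 52.3]
orientation: [-2.035, -2.393, 0.0]
ft_force: [-0.4, 0.1, -0.1]
width: 50.1
grasp_force: 0.2
```

```bash
python3 st.py 1 25
```

```text
tcp plate [ 1.2 54.9] z 52.3 yaw rel -1.3 F [-0.4  0.1 -0.1] t 5.73
{'x': 1.77, 'y': 24.54, 'ang': -1.17, 'dz': -0.19, 'len': 100.08, 'n': 995.0, 'rms': 3.25}
```

Request:
servo_tool(steps=[[[0.0004,-0.0025,0],[0,0,0.1],0.14],[[0.0004,-0.0024,0],[0,0,0.15],0.14],[[0.0004,-0.0022,0],[0,0,0.15],0.14],[[0.0004,-0.002,0],[0,0,0.15],0.14],[[0.0003,-0.0017,0],[0,0,0.15],0.14],[[0.0003,-0.0015,0],[0,0,0.15],0.14],[[0.0002,-0.0012,0],[0,0,0.15],0.14],[[0.0002,-0.001,0],[0,0,0.1],0.14]])

```text
t: 6.45
ee_pos: [457.8, 111.3, 52.4]
orientation: [2.012, 2.413, 0.0]
ft_force: [0.1, 1.5, 2.3]
width: 50.0
grasp_force: 0.8
```

```bash
cat > chk.py <<'E'
from st import *
im=st((1,float(sys.argv[1])))
c=im["color"][190:350,200:360];cv2.imwrite(sys.argv[2],cv2.resize(c,None,fx=3.7,fy=3.7,interpolation=cv2.INTER_CUBIC))
hsv=cv2.cvtColor(im["color"],cv2.COLOR_BGR2HSV);H,S,V=[hsv[...,i] for i in range(3)]
q=pl(world(im,UV,22)).reshape(480,640,2)
m=((H<8)|(H>172))&(S>90)&(abs(q[...,1])<6)&(((q[...,0]>-70)&(q[...,0]<-54)))
print("near-end line y",q[m][:,1].mean() if m.any() else None,m.sum())
E
python3 chk.py 9 pics/c1.png
```

```text
tcp plate [ 1.3 40.5] z 52.4 yaw rel -0.19 F [0.1 1.5 2.3] t 6.45
{'x': 1.33, 'y': 10.25, 'ang': -1.27, 'dz': -0.26, 'len': 99.92, 'n': 996.0, 'rms': 2.92}
near-end line y 0.14333018182125412 12
```

View pics/c1.png

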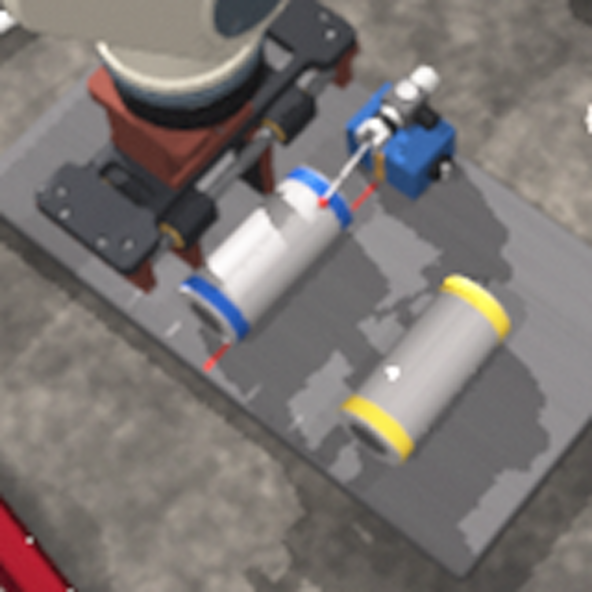

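The crop shows the pin close to the line, with red stubs visible at both ends (about (215,358) and (365,195)). The stylus is on its far band, and about 10 mm remain. I'll continue slowly.

Request:
servo_tool(steps=[[[0.0001,-0.0006,0],[0,0,0.1],0.14],[[0.0001,-0.0006,0],[0,0,0.1],0.14],[[0.0001,-0.0007,0],[0,0,0.1],0.14],[[0.0001,-0.0007,0],[0,0,0],0.14],[[0.0001,-0.0007,0],[0,0,0],0.14],[[0.0001,-0.0007,0],[0,0,0],0.14],[[0.0001,-0.0007,0],[0,0,0],0.14],[[0.0001,-0.0006,0],[0,0,0],0.14]])

```text
t: 7.17
ee_pos: [458.5, 105.9, 52.3]
orientation: [2.006, 2.418, -0.0]
ft_force: [-0.6, 0.2, 1.5]
width: 50.1
grasp_force: 0.7
```

```bash
python3 chk.py 5 pics/c2.png;python3 chk.py 5 pics/c2.png
```

```text
tcp plate [ 1.  35.1] z 52.3 yaw rel 0.11 F [-0.6  0.2  1.5] t 7.17
{'x': 1.16, 'y': 4.87, 'ang': -0.69, 'dz': -0.31, 'len': 99.78, 'n': 1003.0, 'rms': 2.79}
near-end line y 0.14333018182125412 12
tcp plate [ 1.  35.1] z 52.3 yaw rel 0.11 F [-1.2  1.3 -0.1] t 7.22
{'x': 1.17, 'y': 4.73, 'ang': -0.18, 'dz': -0.29, 'len': 99.58, 'n': 1005.0, 'rms': 2.89}
near-end line y 0.14333018182125412 12
```

Request:
servo_tool(steps=[[[0.0001,-0.0006,0],[0,0,0],0.14],[[0.0001,-0.0006,0],[0,0,0],0.14],[[0.0001,-0.0006,0],[0,0,0],0.14],[[0.0001,-0.0006,0],[0,0,0],0.14],[[0.0001,-0.0005,0],[0,0,0],0.14],[[0.0001,-0.0004,0],[0,0,0],0.14],[[0,-0.0003,0],[0,0,0],0.14],[[0,0,0],[0,0,0],0.14]])

```text
t: 7.93
ee_pos: [459.1, 102.3, 52.3]
orientation: [-2.006, -2.418, 0.0]
ft_force: [-0.1, 1.4, 0.3]
width: 49.9
grasp_force: 0.4
```

```bash
for i in 1 2 3 4; do python3 chk.py 1 pics/c3.png|sed -n 1,2p; done
```

```text
tcp plate [ 0.9 31.5] z 52.3 yaw rel 0.1 F [-0.1  1.4  0.3] t 7.93
{'x': 0.84, 'y': 1.39, 'ang': -0.28, 'dz': -0.2, 'len': 99.71, 'n': 1000.0, 'rms': 2.81}
tcp plate [ 0.9 31.5] z 52.3 yaw rel 0.11 F [-0.6  0.2 -0.1] t 7.98
{'x': 1.1, 'y': 1.17, 'ang': -0.5, 'dz': -0.26, 'len': 99.92, 'n': 1006.0, 'rms': 2.91}
tcp plate [ 0.9 31.5] z 52.3 yaw rel 0.11 F [-0.3  1.3  0.4] t 8.03
{'x': 0.93, 'y': 1.34, 'ang': -0.26, 'dz': -0.21, 'len': 99.15, 'n': 1001.0, 'rms': 2.95}
tcp plate [ 0.9 31.5] z 52.3 yaw rel 0.11 F [0.5 0.5 1.7] t 8.08
{'x': 1.01, 'y': 1.27, 'ang': -0.47, 'dz': -0.26, 'len': 99.84, 'n': 1012.0, 'rms': 3.07}
```

View pics/c3.png

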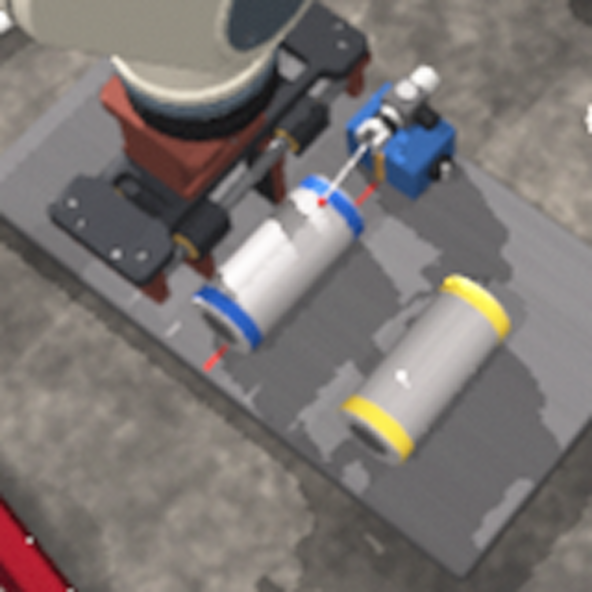

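The crop shows the pin on the line, with stubs showing at (215,358) and (367,193) and the stylus on the crown near the far band. The fit still gives about 1.2 mm to go and -0.35°.

Request:
servo_tool(steps=[[[0,-0.0002,0],[0,0,0.1],0.14],[[0,-0.0002,0],[0,0,0.1],0.14],[[0.0001,-0.0002,0],[0,0,0.1],0.14],[[0,-0.0002,0],[0,0,0],0.14],[[0.0001,-0.0002,0],[0,0,0],0.14],[[0,-0.0002,0],[0,0,0],0.14],[[0,0,0],[0,0,0],0.14],[[0,0,0],[0,0,0],0.14]])

```text
t: 8.8
ee_pos: [459.3, 101.1, 52.3]
orientation: [1.999, 2.423, -0.0]
ft_force: [0.4, 0.3, 1.7]
width: 50.2
grasp_force: 0.5
```

Request:
servo_tool(steps=[[[0,0,0],[0,0,0],0.14],[[-0.0002,0.001,0],[0,0,0],0.14],[[-0.0004,0.002,0],[0,0,0],0.14],[[-0.001,0.005,0],[0,0,0],0.14],[[-0.0015,0.008,0],[0,0,0],0.14],[[-0.0015,0.008,0],[0,0,0],0.14],[[-0.0015,0.008,0],[0,0,0],0.14],[[-0.0015,0.008,0],[0,0,0],0.14]])

```text
t: 9.47
ee_pos: [451.5, 142.3, 52.3]
orientation: [-1.999, -2.424, -0.0]
ft_force: [-0.3, -0.5, 0.6]
width: 50.1
grasp_force: 0.0
```

```bash
for i in 1 2 3 4 5 6; do python3 chk.py 0 pics/c4.png|sed -n 1,2p; done
python3 - <<'E'
from pin import *
o=sensors.get_obs();im=cam("wrist");cv2.imwrite("pics/w2.png",im["color"]);pickle.dump((im,o),open("w2.pkl","wb"))
P=wworld(im,o,UV);print("wrist",fit(P,(1,0),54))
E
```

```text
tcp plate [ 0.7 72.2] z 52.3 yaw rel 0.43 F [-0.3 -0.5  0.6] t 9.47
{'x': 0.78, 'y': -0.24, 'ang': -0.22, 'dz': -0.36, 'len': 99.55, 'n': 953.0, 'rms': 2.24}
tcp plate [ 0.8 73. ] z 52.3 yaw rel 0.46 F [ 0.9  0.8 -0. ] t 9.52
{'x': 1.03, 'y': -0.35, 'ang': -0.09, 'dz': -0.39, 'len': 100.0, 'n': 949.0, 'rms': 2.2}
tcp plate [ 0.8 72.4] z 52.3 yaw rel 0.51 F [ 0.5 -0.6 -0.6] t 9.57
{'x': 1.1, 'y': -0.4, 'ang': -0.18, 'dz': -0.35, 'len': 99.76, 'n': 947.0, 'rms': 2.3}
tcp plate [ 0.7 71.9] z 52.3 yaw rel 0.51 F [ 0.7 -0.1 -0.7] t 9.62
{'x': 1.34, 'y': -0.33, 'ang': -0.14, 'dz': -0.38, 'len': 100.29, 'n': 957.0, 'rms': 2.19}
tcp plate [ 0.6 71.5] z 52.2 yaw rel 0.48 F [ 0.6 -1.1  0.2] t 9.67
{'x': 1.03, 'y': -0.34, 'ang': -0.19, 'dz': -0.39, 'len': 99.53, 'n': 951.0, 'rms': 2.2}
tcp plate [ 0.7 71.2] z 52.2 yaw rel 0.45 F [ 0.5  0.3 -0.4] t 9.72
{'x': 0.8, 'y': -0.38, 'ang': -0.19, 'dz': -0.45, 'len': 99.57, 'n': 952.0, 'rms': 2.17}
wrist {'x': np.float64(1.0696269955479434), 'y': np.float64(-2.1058065968319406), 'ang': np.float64(-0.45964294745854306), 'dz': np.float64(0.1425954710446512), 'len': np.float64(86.444269484356), 'n': np.int64(5659), 'rms': np.float64(0.7418388766709084)}
```

View pics/w2.png

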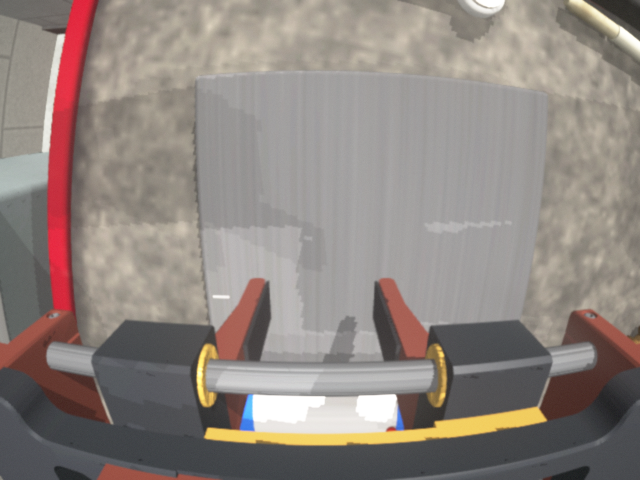

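The wrist picture shows the pin behind the gripper bar, at (320,412), with the fingers clear of it. I'll rise and pass over it for an independent check of pin against line.

Request:
servo_tool(steps=[[[0,0.002,0.033],[0,0,0],0.14],[[0,0.002,0.033],[0,0,0],0.14],[[0,0,0.033],[0,0,0],0.14],[[0,0,0.033],[0,0,0],0.14],[[0.006,-0.033,0],[0,0,0],0.14],[[0.006,-0.033,0],[0,0,0],0.14],[[0.006,-0.033,0],[0,0,0],0.14],[[0.006,-0.033,0],[0,0,0],0.14]])

```text
t: 10.48
ee_pos: [475.8, 11.6, 184.7]
orientation: [1.998, 2.423, 0.001]
ft_force: [0.7, 0.3, 1.3]
width: 49.9
grasp_force: 0.0
```

Request:
servo_tool(steps=[[[0,0,0],[0,0,0],0.14],[[0,0,0],[0,0,0],0.14],[[0,0,0],[0,0,0],0.14],[[0,0,0],[0,0,0],0.14],[[0,0,0],[0,0,0],0.14],[[0,0,0],[0,0,0],0.14],[[0,0,0],[0,0,0],0.14],[[0,0,0],[0,0,0],0.14]])

```text
t: 11.15
ee_pos: [475.6, 13.7, 184.3]
orientation: [-1.998, -2.424, 0.0]
ft_force: [-0.1, -0.4, -0.4]
width: 49.8
grasp_force: 0.0
```

```bash
python3 - <<'E'
from pin import *
o=sensors.get_obs();im=cam("wrist");cv2.imwrite("pics/w3.png",im["color"]);pickle.dump((im,o),open("w3.pkl","wb"))
P=wworld(im,o,UV);print("wrist",fit(P,(1,-1),60),pl(o["ee_pos"]),o["ee_pos"])
hsv=cv2.cvtColor(im["color"],cv2.COLOR_BGR2HSV);H,S,V=[hsv[...,i] for i in range(3)]
q=pl(wworld(im,o,UV,22)).reshape(480,640,2)
for lo,hi in((-70,-52),(54,88)):
    m=((H<8)|(H>172))&(S>90)&(abs(q[...,1]+1)<8)&((q[...,0]>lo)&(q[...,0]<hi))
    k=q[m];print("line",m.sum(),k.mean(0) if m.any() else None,k[:,0].min() if m.any() else 0,k[:,0].max() if m.any() else 0)
E
```

```text
wrist {'x': np.float64(2.916982791871076), 'y': np.float64(-2.0974231849535596), 'ang': np.float64(-0.2917931582833097), 'dz': np.float64(0.040106494475326465), 'len': np.float64(98.37914063428957), 'n': np.int64(6784), 'rms': np.float64(0.7912490529900359)} [  0.93026786 -58.6252874 ] [475.64845166  13.73606962 184.25609574]
line 42 [-60.32405921  -3.21959697] -65.15466344725957 -54.36936780560971
line 85 [72.84331975 -2.92235611] 61.44605672862549 84.29481883645467
```

View pics/w3.png

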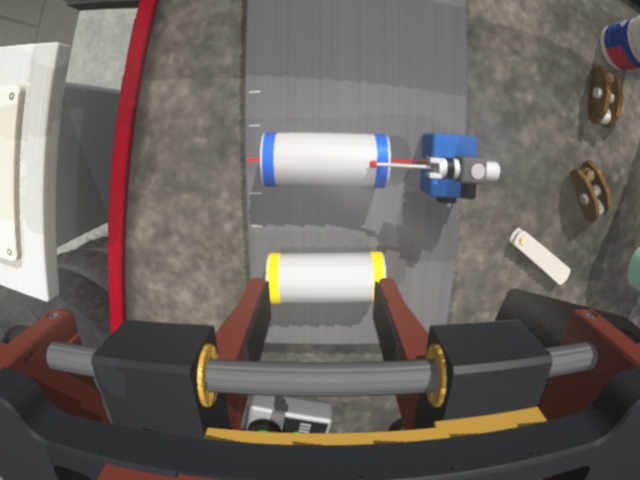

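```bash
python3 - <<'E'
from pin import *
np.set_printoptions(suppress=True,precision=2)
im,o=pickle.load(open("w3.pkl","rb"))
P=wworld(im,o,UV);print("yellow",fit(P,(3,-103),54))
hsv=cv2.cvtColor(im["color"],cv2.COLOR_BGR2HSV);H,S,V=[hsv[...,i].astype(int) for i in range(3)]
q=pl(wworld(im,o,UV,22)).reshape(480,640,2)
red=((H<8)|(H>172))&(S>60)&(q[...,0]>-72)&(q[...,0]<95)&(abs(q[...,1]+2)<10)
for c in list(range(244,264,3))+list(range(366,432,4)):
    r=np.flatnonzero(red[:,c]);print(c,r,S[r,c],(q[r,c].mean(0) if len(r) else ''))
b=red&(u>366)&(u<380);print("ball",u[b].mean(),v[b].mean(),pl(wworld(im,o,[[u[b].mean(),v[b].mean()]],69)))
E
python3 - <<'E'
import cv2
i=cv2.imread("pics/w3.png")[115:205,235:445];cv2.imwrite("pics/w3c.png",cv2.resize(i,None,fx=3.8,fy=3.8,interpolation=cv2.INTER_NEAREST))
E
```

```text
yellow {'x': np.float64(4.547760430656289), 'y': np.float64(-104.12218540644768), 'ang': np.float64(1.367034998361307), 'dz': np.float64(0.10591933205477069), 'len': np.float64(97.76861050681745), 'n': np.int64(5272), 'rms': np.float64(0.6568652073004977)}
244 [] [] 
247 [158 159 160 161] [112 136 131  80] [-65.15  -3.36]
250 [157 158 159 160 161] [ 66 146 179 168 103] [-62.43  -2.97]
253 [157 158 159 160 161] [ 75 153 179 165  89] [-59.74  -3.02]
256 [157 158 159 160 161] [ 80 151 176 158  79] [-57.05  -3.07]
259 [158 159 160] [84 95 78] [-54.37  -3.11]
262 [] [] 
366 [] [] 
370 [162 163 164 165 166] [100 121 118  99  67] [42.85 -6.98]
374 [160 161 162 163 164 165 166 167] [ 67 138 166 171 174 174 153  83] [46.38 -6.44]
378 [] [] 
382 [] [] 
386 [] [] 
390 [] [] 
394 [159 160 161 162] [113 162 157  80] [64.16 -3.21]
398 [159 160 161 162] [107 158 159  90] [67.77 -3.08]
402 [159 160 161 162] [ 98 158 168 118] [71.4  -2.94]
406 [159 160 161 162] [ 93 150 170 137] [75.05 -2.79]
410 [159 160 161 162 163] [ 81 148 174 148  65] [78.73 -3.09]
414 [159 160 161 162] [ 62 127 155 141] [82.39 -2.48]
418 [] [] 
422 [] [] 
426 [] [] 
430 [] [] 
ball 372.89130434782606 163.6304347826087 [[38.84 -3.04]]
```

View pics/w3c.png

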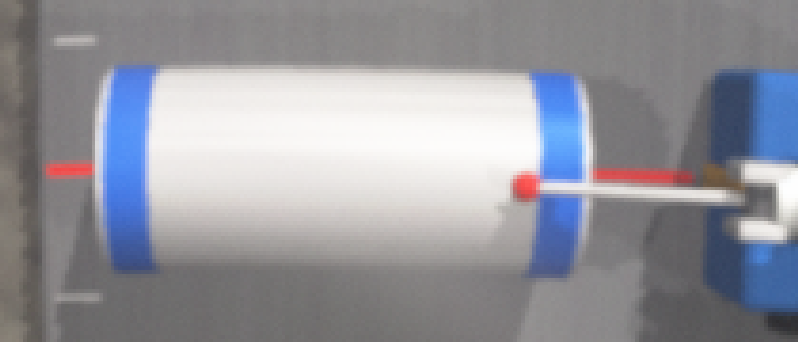

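The crop shows the line stubs at rows ~170 and ~177, and the pin's silhouette centred slightly above true. By the wrist view the pin is still ~0.9 mm short of the line and 0.4° off; a small nudge will fix both.

Request:
servo_tool(steps=[[[-0.006,0.033,0],[0,0,0.1],0.14],[[-0.006,0.033,0],[0,0,0.1],0.14],[[-0.006,0.033,0],[0,0,0.1],0.14],[[-0.006,0.033,0],[0,0,0.1],0.14],[[0,0,-0.033],[0,0,0],0.14],[[0,0,-0.033],[0,0,0],0.14],[[0,0,-0.033],[0,0,0],0.14],[[0,0,-0.033],[0,0,0],0.14]])

```text
t: 11.87
ee_pos: [451.9, 145.8, 51.3]
orientation: [1.989, 2.431, 0.002]
ft_force: [0.4, -0.4, 0.5]
width: 50.1
grasp_force: 0.0
```

Request:
servo_tool(steps=[[[0.0015,-0.008,0],[0,0,0],0.14],[[0.0015,-0.008,0],[0,0,0],0.14],[[0.0011,-0.006,0],[0,0,0],0.14],[[0.0011,-0.006,0],[0,0,0],0.14],[[0.0007,-0.004,0],[0,0,0],0.14],[[0.0003,-0.002,0],[0,0,0],0.14],[[0,0,0],[0,0,0],0.14],[[0,0,0],[0,0,0],0.14]])

```text
t: 12.53
ee_pos: [458.4, 111.1, 53.1]
orientation: [1.991, 2.429, 0.002]
ft_force: [-0.4, -0.3, -0.0]
width: 49.9
grasp_force: 0.0
```

```bash
for i in 1 2 3; do python3 st.py 1 0; done
```

```text
tcp plate [ 1.8 40.2] z 53.1 yaw rel 0.78 F [-0.4 -0.3 -0. ] t 12.53
{'x': 0.91, 'y': -0.29, 'ang': -0.29, 'dz': -0.36, 'len': 99.39, 'n': 959.0, 'rms': 2.69}
tcp plate [ 1.6 40.4] z 52.8 yaw rel 0.79 F [-0.4 -0.  -0.4] t 12.58
{'x': 0.92, 'y': -0.23, 'ang': -0.3, 'dz': -0.42, 'len': 99.43, 'n': 958.0, 'rms': 2.59}
tcp plate [ 1.6 40.5] z 52.7 yaw rel 0.81 F [-0.8  0.6 -0.6] t 12.63
{'x': 1.0, 'y': -0.25, 'ang': -0.38, 'dz': -0.3, 'len': 99.73, 'n': 965.0, 'rms': 2.43}
```

Request:
servo_tool(steps=[[[0.0005,-0.003,0],[0,0,0],0.14],[[0.0005,-0.0025,0],[0,0,0],0.14],[[0.0004,-0.002,0],[0,0,0],0.14],[[0.0002,-0.0013,0],[0,0,0],0.14],[[0,0,0],[0,0,0],0.14],[[0,0,0],[0,0,0],0.14],[[0,0,0],[0,0,0],0.14],[[0,0,0],[0,0,0],0.14]])

```text
t: 13.35
ee_pos: [459.5, 102.4, 52.3]
orientation: [-1.991, -2.43, 0.0]
ft_force: [0.9, -0.0, 0.0]
width: 50.2
grasp_force: 0.0
```

```bash
python3 st.py 1 0
```

```text
tcp plate [ 1.3 31.5] z 52.3 yaw rel 0.81 F [ 0.9 -0.   0. ] t 13.35
{'x': 1.14, 'y': -0.12, 'ang': -0.29, 'dz': -0.35, 'len': 99.91, 'n': 993.0, 'rms': 2.99}
```

Now 2.2 mm slowly to y 29.3, then back off and rise over for the check.

Request:
servo_tool(steps=[[[0.0001,-0.0004,0],[0,0,0],0.14],[[0.0001,-0.0004,0],[0,0,0],0.14],[[0.0001,-0.0004,0],[0,0,0],0.14],[[0.0001,-0.0004,0],[0,0,0],0.14],[[0,-0.0003,0],[0,0,0],0.14],[[0,-0.0003,0],[0,0,0],0.14],[[0,0,0],[0,0,0],0.14],[[0,0,0],[0,0,0],0.14]])

```text
t: 14.07
ee_pos: [460.0, 100.2, 52.3]
orientation: [1.991, 2.43, 0.0]
ft_force: [0.1, -0.2, 1.0]
width: 49.9
grasp_force: 0.3
```

Request:
servo_tool(steps=[[[0,0,0],[0,0,0],0.14],[[-0.0002,0.001,0],[0,0,0],0.14],[[-0.0004,0.002,0],[0,0,0],0.14],[[-0.001,0.005,0],[0,0,0],0.14],[[-0.0015,0.008,0],[0,0,0],0.14],[[-0.0015,0.008,0],[0,0,0],0.14],[[-0.0015,0.008,0],[0,0,0],0.14],[[-0.0015,0.008,0],[0,0,0],0.14]])

```text
t: 14.73
ee_pos: [452.1, 141.3, 52.3]
orientation: [-1.99, -2.431, -0.0]
ft_force: [-0.5, 0.2, -1.1]
width: 50.0
grasp_force: 0.0
```

Request:
servo_tool(steps=[[[0,0.002,0.033],[0,0,0],0.14],[[0,0.002,0.033],[0,0,0],0.14],[[0,0,0.033],[0,0,0],0.14],[[0,0,0.033],[0,0,0],0.14],[[0.006,-0.033,0],[0,0,0],0.14],[[0.006,-0.033,0],[0,0,0],0.14],[[0.006,-0.033,0],[0,0,0],0.14],[[0.006,-0.033,0],[0,0,0],0.14]])

```text
t: 15.4
ee_pos: [476.4, 11.7, 184.8]
orientation: [1.988, 2.431, 0.001]
ft_force: [0.6, 0.5, 0.4]
width: 50.2
grasp_force: 0.0
```

Request:
servo_tool(steps=[[[0,0,0],[0,0,0],-1],[[0,0,0],[0,0,0],-1],[[0,0,0],[0,0,0],-1],[[0,0,0],[0,0,0],-1],[[0,0,0],[0,0,0],-1],[[0,0,0],[0,0,0],-1],[[0,0,0],[0,0,0],-1],[[0,0,0],[0,0,0],-1]])

```text
t: 16.07
ee_pos: [476.2, 12.7, 184.3]
orientation: [-1.99, -2.431, 0.0]
ft_force: [0.0, -0.3, 0.3]
width: 1.3
grasp_force: 0.0
```

```bash
cat > w.py <<'E'
from pin import *
o=sensors.get_obs();im=cam("wrist");cv2.imwrite("pics/w4.png",im["color"]);pickle.dump((im,o),open("w4.pkl","wb"))
P=wworld(im,o,UV);print("wrist",{k:round(float(x),2) for k,x in fit(P,(1,-2),60).items()},"yellow",{k:round(float(x),2) for k,x in fit(P,(4,-104),54).items()})
hsv=cv2.cvtColor(im["color"],cv2.COLOR_BGR2HSV);H,S,V=[hsv[...,i] for i in range(3)]
q=pl(wworld(im,o,UV,22)).reshape(480,640,2)
for lo,hi in((-70,-55),(60,88)):
    m=((H<8)|(H>172))&(S>60)&(abs(q[...,1]+3)<3)&((q[...,0]>lo)&(q[...,0]<hi))
    k=q[m];print("line",m.sum(),k.mean(0) if m.any() else None)
g=(H>45)&(H<80)&(S>120)&(v>380)
if g.any(): print("button",u[g].mean(),v[g].mean(),wworld(im,o,[[u[g].mean(),v[g].mean()]],55))
print(o["ee_pos"],o["width"],o["t"])
E
python3 w.py
```

```text
wrist {'x': 2.91, 'y': -3.53, 'ang': -0.29, 'dz': 0.05, 'len': 98.36, 'n': 6844.0, 'rms': 0.8} yellow {'x': 4.75, 'y': -104.08, 'ang': 1.35, 'dz': 0.16, 'len': 99.13, 'n': 4662.0, 'rms': 0.67}
line 50 [-60.41389785  -3.21623379]
line 109 [73.03241861 -3.01102099]
[476.23781516  12.70035046 184.256579  ] 1.2928954197945464 16.0667
```

The pin is within 0.4 mm and 0.4° of the line, and the yellow pin hasn't moved. On to the button.

Request:
servo_tool(steps=[[[-0.0027,-0.031,0],[0,0,0],-1],[[-0.0027,-0.031,0],[0,0,0],-1],[[-0.0027,-0.031,0],[0,0,0],-1],[[-0.0027,-0.031,0],[0,0,0],-1],[[-0.0027,-0.031,0],[0,0,0],-1],[[-0.0027,-0.031,0],[0,0,0],-1],[[-0.0027,-0.031,0],[0,0,0],-1],[[-0.0028,-0.031,0],[0,0,0],-1]])

```text
t: 16.78
ee_pos: [454.3, -237.3, 184.3]
orientation: [1.991, 2.43, 0.0]
ft_force: [0.3, -0.2, -0.1]
width: 0.7
grasp_force: 0.0
```

Request:
servo_tool(steps=[[[0,0,-0.02],[0,0,0],-1],[[0,0,-0.02],[0,0,0],-1],[[0,0,-0.02],[0,0,0],-1],[[0,0,-0.02],[0,0,0],-1],[[0,0,-0.02],[0,0,0],-1],[[0,0,-0.018],[0,0,0],-1],[[0,0,0],[0,0,0],-1],[[0,0,0],[0,0,0],-1]])

```text
t: 17.45
ee_pos: [454.1, -235.5, 65.7]
orientation: [-1.989, -2.429, 0.001]
ft_force: [0.3, 0.7, 0.2]
width: 0.7
grasp_force: 0.0
```

Request:
servo_tool(steps=[[[0,0,-0.004],[0,0,0],-1],[[0,0,-0.004],[0,0,0],-1],[[0,0,-0.003],[0,0,0],-1],[[0,0,-0.002],[0,0,0],-1],[[0,0,-0.0015],[0,0,0],-1],[[0,0,-0.001],[0,0,0],-1],[[0,0,-0.0005],[0,0,0],-1],[[0,0,0],[0,0,0],-1]])

```text
t: 18.12
ee_pos: [455.1, -236.1, 50.6]
orientation: [1.99, 2.429, 0.0]
ft_force: [1.5, -0.8, 3.7]
width: 0.5
grasp_force: 1.8
```

Request:
servo_tool(steps=[[[0,0,-0.0007],[0,0,0],-1],[[0,0,-0.0006],[0,0,0],-1],[[0,0,-0.0006],[0,0,0],-1],[[0,0,-0.0006],[0,0,0],-1],[[0,0,0],[0,0,0],-1],[[0,0,0],[0,0,0],-1],[[0,0,0],[0,0,0],-1],[[0,0,0],[0,0,0],-1]])

```text
t: 18.78
ee_pos: [455.2, -236.1, 49.8]
orientation: [1.99, 2.429, 0.0]
ft_force: [-4.1, 3.4, 26.9]
width: 0.8
grasp_force: 13.5
```

Force rose to 27 N at z 49.8, so the button is hard down. Releasing.

Request:
servo_tool(steps=[[[0,0,0.003],[0,0,0],-1],[[0,0,0.004],[0,0,0],-1],[[0,0,0.008],[0,0,0],-1],[[0,0,0.02],[0,0,0],-1],[[0,0,0.03],[0,0,0],-1],[[0,0,0.03],[0,0,0],-1],[[0,0,0.03],[0,0,0],-1],[[0,0,0],[0,0,0],-1]])

```text
t: 19.45
ee_pos: [456.9, -237.1, 177.9]
orientation: [1.986, 2.425, 0.002]
ft_force: [1.2, 0.1, 0.1]
width: 0.5
grasp_force: 0.0
```

Request:
servo_tool(steps=[[[-0.01,-0.03,0],[0,0,0],-1],[[-0.01,-0.03,0],[0,0,0],-1],[[-0.01,-0.03,0],[0,0,0],-1],[[-0.01,-0.03,0],[0,0,0],-1],[[0,0,0],[0,0,0],-1],[[0,0,0],[0,0,0],-1],[[0,0,0],[0,0,0],-1],[[0,0,0],[0,0,0],-1]])

```text
t: 20.12
ee_pos: [414.4, -354.6, 172.3]
orientation: [-1.989, -2.43, -0.0]
ft_force: [0.5, -0.0, -0.6]
width: 0.5
grasp_force: 0.0
```

```bash
python3 - <<'E'
from st import *
im=st((1,-1));print(fit(pts(im),(3,-103)))
P=pts(im).reshape(480,640,3);hsv=cv2.cvtColor(im["color"],cv2.COLOR_BGR2HSV)
g=(u>360)&(u<388)&(v>363)&(v<392)&(hsv[...,0]>45)&(hsv[...,0]<80)&(hsv[...,1]>120)
print("button z",np.median(P[g],0),g.sum())
E
```

```text
tcp plate [-126.7 -409.5] z 172.3 yaw rel 0.85 F [ 0.5 -0.  -0.6] t 20.12
{'x': 35.05, 'y': -2.06, 'ang': 0.65, 'dz': -0.26, 'len': 32.85, 'n': 271.0, 'rms': 1.79}
{'x': np.float64(37.26711723841097), 'y': np.float64(-101.65734308645145), 'ang': np.float64(0.004989106098638518), 'dz': np.float64(-0.43347928124827895), 'len': np.float64(32.13956689504365), 'n': np.int64(298), 'rms': np.float64(1.6487473740978027)}
button z [nan nan nan] 0
  return _methods._mean(a, axis=axis, dtype=dtype,
  ret = um.true_divide(
```

```bash
python3 - <<'E'
from pin import *
im=cam("side");cv2.imwrite("pics/side2.png",im["color"])
P=pts(im);print({k:round(float(x),2) for k,x in fit(P,(1,-1)).items()},proj(im,[[464,71,66],[454,-235,55]]))
hsv=cv2.cvtColor(im["color"],cv2.COLOR_BGR2HSV);H,S,V=[hsv[...,i] for i in range(3)]
q=pl(world(im,UV,22)).reshape(480,640,2)
m=((H<8)|(H>172))&(S>90)&(abs(q[...,1]+1)<7)&(q[...,0]>-72)&(q[...,0]<-52);print(m.sum(),q[m].mean(0) if m.any() else '')
g=(H>45)&(H<80)&(S>120)&(u>150)&(u<450)&(v>250)
print("green",g.sum(),np.median(P.reshape(480,640,3)[g],0) if g.any() else '')
E
```

```text
{'x': 2.58, 'y': -4.1, 'ang': -0.7, 'dz': -0.2, 'len': 101.12, 'n': 513.0, 'rms': 2.79} [[279.93167641 263.38997335]
 [341.32230646 337.16233532]]
5 [-58.15780136  -2.23413493]
green 204 [ 468.19876339 -244.22850203   47.34521244]
```

View pics/side2.png

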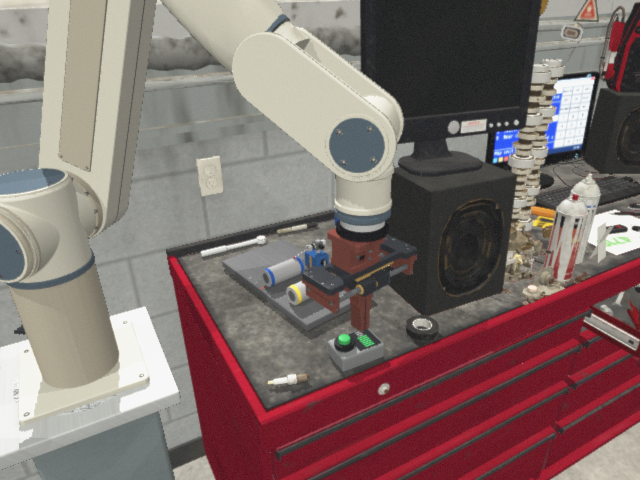

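The side picture shows the gripper clear, the pin in place with the probe above it, and the button standing up at (345,340). The stylus ball sits over the line in the wrist view but 2.4 mm off it in the scene view. That height bias accounts for the scene camera's pin offset, so the wrist figure stands.

```bash
python3 -c "
from workcell import close_job
print(close_job())"
```

```text
the job is handed in; nothing more can be done
None
```

I rolled the blue pin onto the red line, about 0.4 mm and 0.4° off by the wrist camera (the other two cameras read nearer 2 mm). The stylus rides on its crown, the record button was pressed hard down and released, and the job is handed in; no verdict came back.

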